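# Angle a basswood strip past the peg into the work board's bay

### The job

Bring the long wooden strip into the holding bay at the far side of the cork work board: pushing with the fingertips at one end and then the other, slide it along the board, angle it in behind the upright peg and leave it lying flush along the back fence, between the two end stops. Only slide it: it must never be lifted or tipped up off the board. Leave the eraser, the wooden charm, the cup and the pencil pot where they are.

Things in the scene. Friction and masses are not known exactly. Their poses are not given: they have to be found in the camera images.
- board: Fixed work board, cork-faced plywood 400 x 520 mm, 6 mm thick. Origin: at table level (z=0) under the middle of its back fence's front face; +x points away from the robot, y along the fence. Cork surface at z=6 mm, x -370 to +30 mm, y -260 to +260 mm. Pale wooden fence along y: front face at x=0, 24 mm thick, 320 mm long, top at z=28 mm. Two end stops as high as the fence.
- bay (a point): Middle of the bay's floor, on the cork, at board x=-22.5 mm, y=0, axes as the board's. The bay is 270 mm long (inner faces of the end stops at y=-135 and +135 mm; each stop 25 mm wide) and 45 mm deep from the fence to the front of the stops; open to the front (-x).
- peg: Fixed upright wooden peg, 18 mm diameter, 45 mm tall, before the bay's mouth in one of two holes: at board x=-65 mm, y=+75 or -75 mm (the other hole is empty: a flat metal ring, no obstacle). Origin: centre of its foot, on the cork. Peg to the farther end stop: only 201 mm, so the strip cannot go in broadside. Peg to fence: 56 mm.
- strip: Loose pale basswood strip 220 x 28 x 15 mm, burnt border, small hanging hole, lying flat on the cork, 60 to 130 g, ordinary friction. Origin: centre of its underside; x along its length, y across, z up. It starts before the bay, roughly pointing at it. Either end may go first. Home, its origin lies 14 mm before the fence's front face, its x parallel to the fence.
- eraser: Loose white eraser 45 x 19 x 12 mm lying on a near corner of the board; origin: centre of its underside. Not to be moved.
- charm: Loose square wooden charm 50 x 50 x 12 mm lying on the table to the right of the board; origin: centre of its underside. Not to be moved.
- cup: Loose lidded paper coffee cup, 118 mm tall, 88 mm across the lid, left of the board; origin: centre of its underside. Not to be moved.
- pot: Loose white pot of pencils, pot 100 mm tall and 84 mm across, pencils up to 180 mm, right of the board; origin: centre of its underside. Not to be moved.
There are look-alikes about, which are no part of the job. Leave any black or pink look-alike of the strip alone.

How it is judged:
By the outcome, as a careful person would: the job done as asked, in the order asked, and still so for the second after the job is handed in, with the robot touching nothing.
It also fails if it takes over 72 s, if anything falls off the work surface, if the arm or the gripper's body presses on something with over 40 N, if the wrist force passes 120 N, or if a joint passes its speed limit or range.

### The arm

A 7-joint arm with a two-finger parallel gripper is mounted at the origin on the work surface. World frame = base frame: x ahead of the robot, y to its left, z up, the work surface at z = 0. Lengths are in mm, angles in rad, forces in N, time in s.
With the tool pointing down it reaches from about 425 to 875 mm from the base axis. Payload 4.7 kg.
Tool frame: the origin (TCP) lies midway between the tips of the shut fingers; the grasp point (between the pads) lies 19 mm behind it (grasp_offset is the distance from the TCP to the grasp point, in mm); z points along the fingers, y is the line along which they close (so a half turn about z gives the same grasp; the last joint's range is limited). The gripper opens to 87 mm and grips with 3 to 60 N. Pads are 19 mm wide; open, the fingers measure 117 mm over their backs; the gripper's body (75 mm by 190 mm) begins 51 mm behind the grasp point.
Start: joints at [1.189, 0.321, -0.07, 1.45, 0.023, 1.371, -0.057], TCP at [250.588, -599.776, 222.587] pointing down, gripper open.
Joint ranges: [-2.86, 2.86], [-0.3, 2.09], [-1.38, 1.24], [0.06, 2.45], [-1.56, 4.7], [0.09, 2.05], [-2.69, 2.69]. Speed limits (rad/s): [2.57, 2.57, 3.14, 3.14, 3.14, 3.14, 3.14].

### API

Orientations are given as a unit quaternion [x, y, z, w].
In Python, from plant import * gives the robot as it stands. The module is installed in compiled form; this text tells all that it offers.
- The arm moves only by the tool arm_command, never from a script. Its argument "plan" is text: rows parted by semicolons, each of 7 numbers parted by spaces: the turn, a rotation vector about the world's x, y, z in units of 5 degrees (1.0 is 5 degrees), then the shift along the world's x, y, z in units of 25 mm (1.0 is 25 mm), then the opening, from 0 (shut) to 1 (fully open). In form: rx ry rz tx ty tz hand; .... A call has 1 to 20 rows; each row shifts and turns the commanded pose from where the row before left it; what a row does not reach is not made up. A row lasts 1/12 s, in which the tool goes at most 41.7 mm and 7.16 degrees, less where a joint would pass 70% of its speed; a pose out of reach is approached as far as the arm can. A call is refused whole if a number of a shift passes 1 or a number of a turn 1, either way. A call with a gripper value outside its range is refused whole. The fingers move at their own pace and stop on an object; "grip_force" is the grip in N (left out, the last holds). Time passes only in rows, so rows that do not move let the fingers close. It gives the time, the measured TCP pose, the force, the opening and the grip force at its end, in the units of the state.
- observe(): the state, without advancing time (a new reading comes with each control period).
- snapshot(name): name is "scene" or "top"; returns (picture, depth): 420x560x3 uint8, red, green, blue; 420x560 float32, mm along the optical axis (not along the pixel's ray), 0 where there is no reading.
- get_calibration(name): a dict with "fx", "fy", "cx", "cy" (pixels), "R" (3x3) and "t" (3): a world point X has camera coordinates R X + t. Camera axes: x right, y down, z forward; pixel columns grow to the right and rows downward; lengths in mm; the calibration is good to about 2 mm. A picture is of the moment at which its call begins. get_calibration takes no time and is no camera call.
- sign_off(): hands the job in; it is judged then, once.
The state is a dict: "time": time; "qpos": joint angles; "qvel": joint speeds; "tau": joint torques, N m; "tcp_pos": TCP position; "tool_rot": TCP orientation; "wrist_force": force on the tool from outside, world axes, zero at the start; "ft_torque": the same for the moment, N m; "finger_gap": finger opening in mm; "grasp_force": force on a finger pad.
Only numpy, scipy, OpenCV 4.12 (cv2) and the standard library are available. Lean on these libraries where they do the work, as an engineer would, in place of code of your own. Each camera call takes 0.05 s, during which the arm holds its last target. There are 200 camera calls.

## Working session

There is one attempt and no reset: what is moved stays moved. The work goes in short steps, Python scripts to look and compute and a tool call to move; the robot and the scene stay as the last step left them, time stands still between calls to the robot, and variables do not carry over. Pictures are saved under pics/ and viewed, at most 10 in all, crops included, and the job is handed in when it is done.

Besides the shell and the picture viewer there is one more tool, called after "Emit:" by a JSON object that holds its "name" and its "arguments". arm_command: Moves the arm, as the interface text tells. Its arguments: {"type":"object","properties":{"plan":{"type":"string"},"grip_force":{"type":"number"}},"required":["plan"]}

```bash
mkdir -p pics; python3 - <<'E'
from plant import *
import cv2,numpy as np
for n in("scene","top"):
    p,d=snapshot(n); np.savez(f"pics/{n}0.npz",p=p,d=d); cv2.imwrite(f"pics/{n}0.png",p[:,:,::-1])
    c=get_calibration(n); print(n,c)
o=observe(); print(o)
E
```

```text
scene {'fx': 409.447334046943, 'fy': 409.447334046943, 'cx': 280.02878944831104, 'cy': 215.35942773449636, 'R': array([[-4.38960691e-01,  8.98505866e-01,  8.48160405e-04],
       [ 7.26857219e-01,  3.55657181e-01, -5.87525789e-01],
       [-5.28197022e-01, -2.57284235e-01, -8.09204998e-01]]), 't': array([ 224.72641452, -305.76220491, 1379.14486428])}
top {'fx': 382.86564467178266, 'fy': 382.86564467178266, 'cx': 276.6645162227754, 'cy': 208.79842153467771, 'R': array([[-0.0099532 , -0.99994961,  0.00130576],
       [-0.97733691,  0.00945197, -0.21147867],
       [ 0.21145567, -0.00338106, -0.97738174]]), 't': array([1.69851139e-01, 4.63319150e+02, 9.55281740e+02])}
{'time': 0.1, 'qpos': array([ 1.1891308 ,  0.32171823, -0.07004949,  1.45155741,  0.02260332,
        1.37081768, -0.05690921]), 'qvel': array([ 8.38128302e-04, -1.06603514e-03,  1.65561654e-03, -2.69973343e-03,
       -5.52227506e-05,  5.05130785e-05, -1.68204434e-03]), 'tau': array([-6.11392115e-04, -4.92574811e+01, -4.06178311e-01, -3.13399637e+01,
       -6.41596131e-02,  3.94567964e-02,  2.85896994e-05]), 'tcp_pos': array([ 250.32373602, -599.31936244,  221.58831019]), 'tool_rot': array([ 9.80486030e-01,  1.96586902e-01, -2.21845450e-04, -8.28180287e-04]), 'wrist_force': array([0.35817938, 0.01806441, 0.92666623]), 'ft_torque': array([ 0.02518501,  0.02280738, -0.03137807]), 'grasp_force': 0.0, 'finger_gap': 86.831383723276}
```

View pics/top0.png

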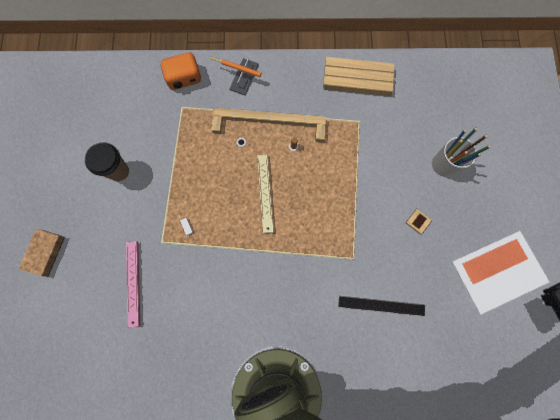

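View pics/scene0.png

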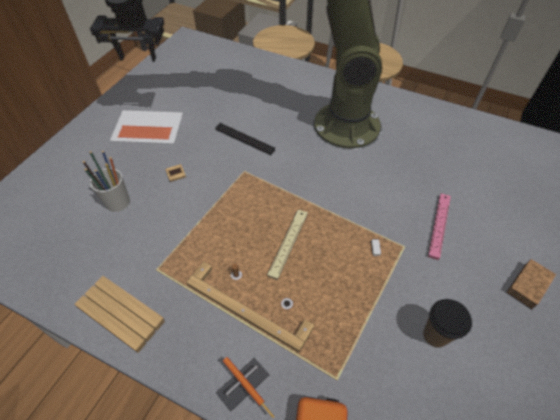

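The top view shows three strip-like things: pale (265,194), pink (133,283) and black (382,306). The pale one on the cork is the strip, because it is basswood, has the burnt border and hanging hole, and lies in front of the bay. The peg looks to be at (294,145), with the empty ring at (241,142). I'll measure and confirm both in a crop.

```bash
cat > h.py <<'E'
from plant import *
import cv2,numpy as np
def ray(n,px,z):
    c=get_calibration(n); R,t=np.array(c["R"]),np.array(c["t"])
    px=np.atleast_2d(px).astype(float)
    d=np.c_[(px[:,0]-c["cx"])/c["fx"],(px[:,1]-c["cy"])/c["fy"],np.ones(len(px))]@R
    o=-R.T@t
    return o+d*((z-o[2])/d[:,2])[:,None]
def proj(n,X):
    c=get_calibration(n); q=np.atleast_2d(X)@np.array(c["R"]).T+c["t"]
    return np.c_[q[:,0]/q[:,2]*c["fx"]+c["cx"],q[:,1]/q[:,2]*c["fy"]+c["cy"]]
def cork(p):
    h=cv2.cvtColor(p,cv2.COLOR_RGB2HSV)
    m=((h[...,0]<28)&(h[...,1]>60)).astype(np.uint8)
    m=cv2.morphologyEx(m,cv2.MORPH_CLOSE,np.ones((9,9)))
    cs=cv2.findContours(m,0,2)[0]; return max(cs,key=cv2.contourArea)
def strip(p,B=None):
    h=cv2.cvtColor(p,cv2.COLOR_RGB2HSV)
    return ((h[...,0]>18)&(h[...,0]<38)&(h[...,1]>30)&(h[...,1]<125)&(h[...,2]>150)).astype(np.uint8)
E
python3 - <<'E'
from h import *
z=np.load("pics/top0.npz");p=z["p"]
c=cork(p); print("cork",cv2.contourArea(c),cv2.boundingRect(c))
ap=cv2.approxPolyDP(cv2.convexHull(c),6,True)[:,0]; print(ap.tolist()); print(ray("top",ap,6).round(1))
h=cv2.cvtColor(p,cv2.COLOR_RGB2HSV)
for q in[(265,180),(267,215),(270,117),(321,130),(200,200),(243,250)]:print(q,h[q[1],q[0]])
m=strip(p);n,l,s,ce=cv2.connectedComponentsWithStats(m)
for i in range(1,n):
    if s[i,4]>60:
        pts=np.argwhere(l==i)[:,::-1]; w=ray("top",pts,21)[:,:2].astype(np.float32)
        print(s[i],cv2.minAreaRect(w))
k=cv2.resize(p[95:265,155:370],None,fx=3.5,fy=3.5,interpolation=cv2.INTER_CUBIC);cv2.imwrite("pics/crop0.png",k[:,:,::-1])
E
```

```text
cork 25287.0 (162, 108, 197, 151)
[[182, 108], [358, 122], [353, 257], [163, 242]]
[[ 775.   267.5    6. ]
 [ 726.5 -241.6    6. ]
 [ 339.1 -206.9    6. ]
 [ 384.3  302.1    6. ]]
(265, 180) [ 26  56 213]
(267, 215) [ 26  55 212]
(270, 117) [ 17  84 201]
(321, 130) [ 17  78 184]
(200, 200) [ 14 108 186]
(243, 250) [ 21  11 158]
[161 143 195 116 550] ((496.6363525390625, 36.06988525390625), (511.2342529296875, 281.5856018066406), 84.54561614990234)
[257 154  16  79 756] ((515.786865234375, 27.52288818359375), (219.35470581054688, 27.343524932861328), 4.064964771270752)
```

View pics/crop0.png

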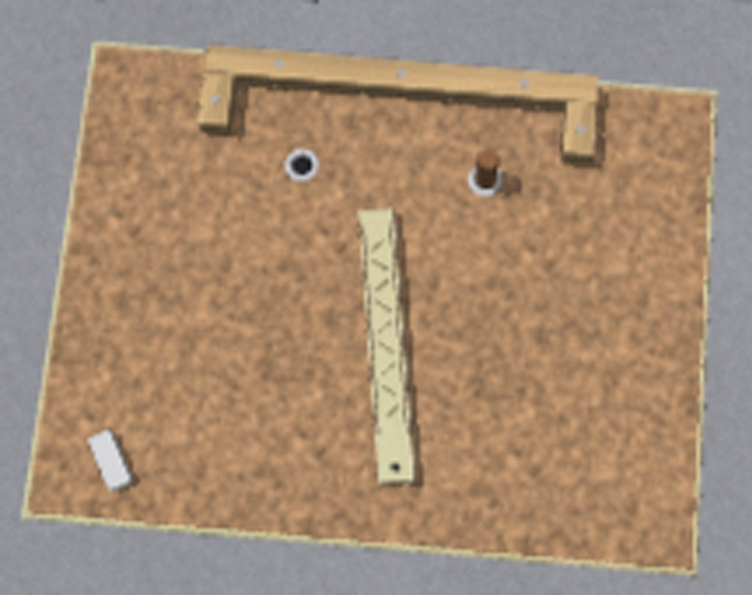

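The crop confirms the pale strip, with its burnt border and hole at crop (395,467). The peg stands in the right-hand hole at crop (486,175), and the left ring at (302,165) is empty. My plan is to push the near end left, which turns the strip clockwise. Then I push it forward and slide its right end in behind the peg.

Emit:
{"name": "arm_command", "arguments": {"plan": "0 0 0 0.35 0.95 0 0;0 0 0 0.35 0.95 0 0;0 0 0 0.35 0.95 0 0;0 0 0 0.35 0.95 0 0;0 0 0 0.35 0.95 0 0;0 0 0 0.35 0.95 0 0;0 0 0 0.35 0.95 0 0;0 0 0 0.35 0.95 0 0;0 0 0 0.35 0.95 0 0;0 0 0 0.35 0.95 0 0;0 0 0 0.35 0.95 0 0;0 0 0 0.35 0.95 0 0;0 0 0 0.35 0.95 0 0;0 0 0 0.35 0.95 0 0;0 0 0 0.35 0.95 0 0;0 0 0 0.35 0.95 0 0;0 0 0 0.35 0.95 0 0;0 0 0 0.35 0.95 0 0;0 0 0 0.35 0.95 0 0;0 0 0 0.35 0.95 0 0"}}

```text
time: 1.77
tcp_pos: [425.5, -123.5, 222.3]
tool_rot: [0.98, 0.197, -0.0, 0.0]
wrist_force: [-0.4, -0.2, -0.0]
finger_gap: 0.7
grasp_force: 0.0
```

```bash
python3 - <<'E'
from h import *
# board frame from cork corners & rings
p=np.load("pics/top0.npz")["p"]
print("rings top",ray("top",[(241.1,142.0),(293.5,146.0)],6).round(1))
a=np.load("pics/scene0.npz")["p"]
ap=cv2.approxPolyDP(cv2.convexHull(cork(a)),6,True)[:,0]; print(ap.tolist()); print(ray("scene",ap,6).round(1))
print("rings scene",ray("scene",[(287,303.5),(236,275)],6).round(1))
# fence top front edge in top view
print("fence front top px->",ray("top",[(155+238/3.5,95+75/3.5),(155+563/3.5,95+101/3.5)],28).round(1))
m=strip(a);n,l,s,ce=cv2.connectedComponentsWithStats(m)
for i in range(1,n):
    if s[i,4]>200: print(s[i],cv2.minAreaRect(ray("scene",np.argwhere(l==i)[:,::-1],21)[:,:2].astype(np.float32)))
o=observe();print(o["time"],o["tcp_pos"],o["tool_rot"])
E
```

```text
rings top [[668.3  94.8   6. ]
 [654.8 -54.2   6. ]]
[[244, 172], [403, 247], [337, 378], [157, 270]]
[[ 343.9 -204.     6. ]
 [ 391.9  305.3    6. ]
 [ 781.2  269.7    6. ]
 [ 735.8 -241.     6. ]]
rings scene [[672.4  97.2   6. ]
 [659.4 -52.4   6. ]]
fence front top px-> [[ 736.8  144.7   28. ]
 [ 711.8 -117.3   28. ]]
[268 210  39  68 711] ((518.8767700195312, 27.718236923217773), (219.61328125, 29.00238037109375), 3.9812681674957275)
[157 268 186 112 473] ((762.3594360351562, 17.844161987304688), (510.35137939453125, 25.319936752319336), 86.95706176757812)
1.7667 [ 425.53398453 -123.50592739  222.30716049] [ 9.80482400e-01  1.96606702e-01 -2.55033007e-04  4.48617933e-05]
```

Emit:
{"name": "arm_command", "arguments": {"plan": "0 0 0 0.15 0.875 -0.95 0;0 0 0 0.15 0.875 -0.95 0;0 0 0 0.15 0.875 -0.95 0;0 0 0 0.15 0.875 -0.95 0;0 0 0 0 0 -0.95 0;0 0 0 0 0 -0.95 0;0 0 0 0 0 -0.95 0;0 0 0 0 0 -0.95 0;0 0 0 0 0 -0.4 0;0 0 0 0 0 -0.4 0;0 0 0 0 0.35 0 0;0 0 0 0 0.35 0 0;0 0 0 0 0.35 0 0;0 0 0 0 0.35 0 0;0 0 0 0 0.35 0 0;0 0 0 0 0.35 0 0;0 0 0 0 0.35 0 0;0 0 0 0 0.35 0 0;0 0 0 0 0.35 0 0;0 0 0 0 0 0 0"}}

```text
time: 3.43
tcp_pos: [440.6, 43.7, 12.7]
tool_rot: [0.98, 0.198, 0.0, -0.0]
wrist_force: [-0.1, 0.5, 0.4]
finger_gap: 0.3
grasp_force: 0.0
```

```bash
cat >> h.py <<'E'
O=np.array([726.3,14.4]); YAW=np.deg2rad(-5.3)
Rb=np.array([[np.cos(YAW),-np.sin(YAW)],[np.sin(YAW),np.cos(YAW)]])
def tob(w): return (np.asarray(w)[...,:2]-O)@Rb
def look(save=None,dark=150):
    p,d=snapshot("top")
    if save: cv2.imwrite(save,p[:,:,::-1])
    h=cv2.cvtColor(p,cv2.COLOR_RGB2HSV).astype(int)
    m=((h[...,0]>20)&(h[...,0]<34)&(h[...,1]>35)&(h[...,1]<100)&(h[...,2]>dark)).astype(np.uint8)
    m[:100]=0; m[275:]=0; m[:,:150]=0; m[:,370:]=0
    n,l,s,ce=cv2.connectedComponentsWithStats(m,connectivity=4)
    o=observe(); print("t",round(o["time"],2),"tcp w",o["tcp_pos"].round(1),"b",tob(o["tcp_pos"]).round(1),"F",o["wrist_force"].round(1))
    for i in range(1,n):
        if s[i,4]>90:
            w=tob(ray("top",np.argwhere(l==i)[:,::-1],21)).astype(np.float32)
            r=cv2.minAreaRect(w); b=cv2.boxPoints(r); a=r[2] if r[1][0]>r[1][1] else r[2]-90
            a0=np.deg2rad(a); u=np.array([np.cos(a0),np.sin(a0)]); L=max(r[1])/2
            print("area",s[i,4],"c",np.round(r[0],1),"size",np.round(r[1],1),"ang",round(a,1),"ends",(r[0]-u*110).round(0),(r[0]+u*110).round(0))
E
python3 -c "
from h import *
look('pics/t1.png')"
```

```text
t 3.48 tcp w [440.5  42.7  12.6] b [-287.2    1.8] F [ 1.3 -0.3 -0.1]
area 138 c [-368.4  152.5] size [208.4  19.1] ang 85.3 ends [-377.   43.] [-359.  262.]
```

View pics/t1.png

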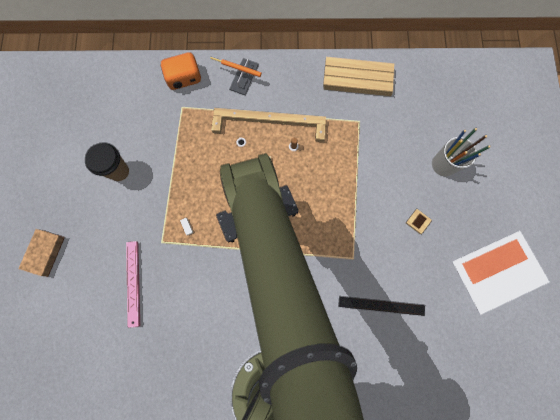

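The arm hides the strip from the top camera. I'll use the scene camera as well, with the offset between the two calibrations corrected.

```bash
python3 - <<'E'
s=open('h.py').read()
s=s.replace("O=np.array([726.3,14.4])","O=np.array([728.3,15.6])").replace("def look(save=None,dark=150):\n    p,d=snapshot(\"top\")","SH={'top':np.array([2,1.2]),'scene':np.array([-2,-1.2])}\ndef look(save=None,cam='scene',dark=120):\n    p,d=snapshot(cam)")
s=s.replace("    m[:100]=0; m[275:]=0; m[:,:150]=0; m[:,370:]=0\n","    B=proj(cam,np.c_[np.array([(-380,-270),(-20,-270),(-20,270),(-380,270)])@Rb.T+O,np.full(4,6)]).astype(np.int32)\n    k=np.zeros_like(m); cv2.fillConvexPoly(k,B,1); m*=k\n")
s=s.replace("tob(ray(\"top\",np.argwhere(l==i)[:,::-1],21))","tob(ray(cam,np.argwhere(l==i)[:,::-1],21)[:,:2]+SH[cam])")
open('h.py','w').write(s)
E
python3 -c "
from h import *
look('pics/s1.png')"
```

```text
t 3.53 tcp w [440.5  41.9  12.5] b [-289.    -0.4] F [ 0.5 -0.4  0.5]
area 679 c [-203.2   15. ] size [ 30.4 204.1] ang -10.2 ends [-311.   35.] [-95.  -5.]
```

View pics/s1.png

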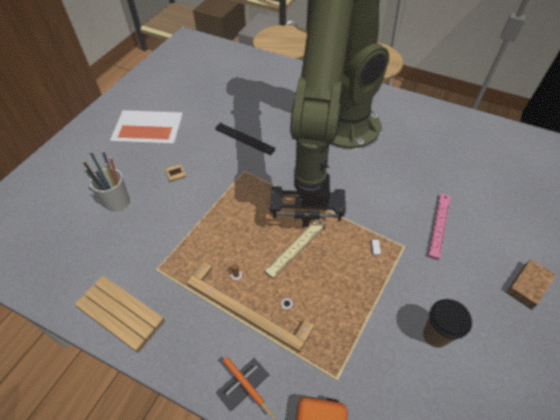

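The scene view shows the strip at (295,250), tail by the fingertips, already turning clockwise. I'll keep pushing the tail left, turning the push gradually forward.

Emit:
{"name": "arm_command", "arguments": {"plan": "0 0 0 0.12 0.32 0 0;0 0 0 0.12 0.32 0 0;0 0 0 0.12 0.32 0 0;0 0 0 0.15 0.32 0 0;0 0 0 0.15 0.32 0 0;0 0 0 0.15 0.32 0 0;0 0 0 0.2 0.3 0 0;0 0 0 0.2 0.3 0 0;0 0 0 0.2 0.3 0 0;0 0 0 0 0 0 0"}}

```text
time: 4.37
tcp_pos: [477.1, 114.3, 12.9]
tool_rot: [0.98, 0.198, 0.001, -0.001]
wrist_force: [0.8, 0.3, 0.3]
finger_gap: 0.3
grasp_force: 0.0
```

```bash
python3 -c "
from h import *
look()"
```

```text
t 4.42 tcp w [476.4 113.2  12.7] b [-259.8   74. ] F [-0.6  0.3  0.4]
area 764 c [-189.7   53.2] size [ 29.5 218.6] ang -40.5 ends [-273.  125.] [-106.  -18.]
```

Emit:
{"name": "arm_command", "arguments": {"plan": "0 0 0 0.28 0.24 0 0;0 0 0 0.28 0.22 0 0;0 0 0 0.3 0.2 0 0;0 0 0 0.3 0.19 0 0;0 0 0 0.32 0.17 0 0;0 0 0 0.32 0.15 0 0;0 0 0 0.32 0.13 0 0;0 0 0 0 0 0 0"}}

```text
time: 5.08
tcp_pos: [530.9, 145.5, 12.8]
tool_rot: [0.98, 0.197, 0.001, -0.001]
wrist_force: [-0.1, -0.7, 0.5]
finger_gap: 0.5
grasp_force: 0.0
```

```bash
python3 -c "
from h import *
look()"
```

```text
t 5.13 tcp w [529.8 145.   12.6] b [-209.6  110.5] F [-0.7  0.1 -0.1]
area 800 c [-159.    67.2] size [ 31.4 217.7] ang -64.2 ends [-207.  166.] [-111.  -32.]
```

Emit:
{"name": "arm_command", "arguments": {"plan": "0 0 0 -0.56 -0.2 0 0;0 0 0 0.38 -0.84 0 0;0 0 0 0.38 -0.84 0 0;0 0 0 0.33 0.1 0 0;0 0 0 0.33 0.1 0 0;0 0 0 0.33 0.1 0 0;0 0 0 0.33 0.1 0 0;0 0 0 0.33 0.1 0 0;0 0 0 0.33 0.1 0 0;0 0 0 0 0 0 0"}}

```text
time: 5.97
tcp_pos: [585.1, 114.1, 12.8]
tool_rot: [0.98, 0.197, 0.001, -0.001]
wrist_force: [0.4, 0.7, 1.2]
finger_gap: 0.3
grasp_force: 0.0
```

```bash
python3 -c "
from h import *
look()"
```

```text
t 6.02 tcp w [584.1 113.6  12.6] b [-152.6   84.3] F [-0.6 -0.7  1. ]
area 850 c [-122.7   86.7] size [ 28.7 219.3] ang -64.9 ends [-169.  186.] [-76. -13.]
```

Emit:
{"name": "arm_command", "arguments": {"plan": "0 0 0 0.33 0.1 0 0;0 0 0 0.33 0.1 0 0;0 0 0 -0.2 -0.06 0 0;0 0 0 -0.24 0.84 0 0;0 0 0 0.3 0.1 0 0;0 0 0 0.3 0.1 0 0;0 0 0 0.15 0.05 0 0;0 0 0 0 0 0 0"}}

```text
time: 6.68
tcp_pos: [609.0, 142.8, 12.7]
tool_rot: [0.981, 0.196, 0.001, 0.0]
wrist_force: [-0.2, -0.3, 0.4]
finger_gap: 0.3
grasp_force: 0.0
```

```bash
python3 -c "
from h import *
look()"
```

```text
t 6.73 tcp w [608.4 142.5  12.5] b [-131.1  115.3] F [-0.4  0.5 -0.2]
area 840 c [-92.9  93.8] size [ 29.8 219.4] ang -67.7 ends [-135.  196.] [-51.  -8.]
```

Emit:
{"name": "arm_command", "arguments": {"plan": "0 0 0 -0.8 -0.25 0 0;0 0 -0.6 -0.26 0.84 0 0;0 0 -0.6 -0.26 0.84 0 0;0 0 0 -0.26 0.84 0 0;0 0 0 -0.26 0.84 0 0;0 0 0 -0.26 0.84 0 0;0 0 0 0.92 0.22 0 0;0 0 0 0.92 0.22 0 0;0 0 0 0 0 0 0"}}

```text
time: 7.48
tcp_pos: [605.3, 252.9, 13.0]
tool_rot: [0.99, 0.144, 0.002, -0.0]
wrist_force: [-0.0, -1.4, -0.2]
finger_gap: 0.6
grasp_force: 0.0
```

```bash
python3 -c "
from h import *
look()"
```

```text
t 7.53 tcp w [603.2 252.3  12.5] b [-146.5  224.1] F [-0.6 -0.3 -0.1]
area 460 c [-72.9  44.4] size [ 28.7 112.8] ang -68.2 ends [-114.  147.] [-32. -58.]
```

Emit:
{"name": "arm_command", "arguments": {"plan": "0 0 0 0.11 -0.36 0 0;0 0 0 0.11 -0.36 0 0;0 0 0 0.11 -0.36 0 0;0 0 0 0.11 -0.36 0 0;0 0 0 0.11 -0.36 0 0;0 0 0 0.11 -0.36 0 0;0 0 0 0.11 -0.36 0 0;0 0 0 0 0 0 0"}}

```text
time: 8.2
tcp_pos: [621.6, 186.3, 12.5]
tool_rot: [0.99, 0.143, 0.0, 0.001]
wrist_force: [-0.4, -0.8, -0.2]
finger_gap: 0.3
grasp_force: 0.0
```

```bash
python3 -c "
from h import *
look('pics/s2.png')"
```

```text
t 8.25 tcp w [621.  187.9  12.5] b [-122.7  161.6] F [-0.1  0.4  1.3]
area 373 c [-50.   -7.8] size [28.4 96.3] ang -68.6 ends [-90.  95.] [ -10. -110.]
```

View pics/s2.png

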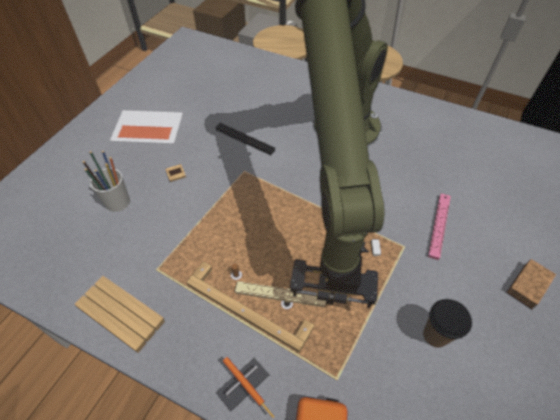

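The strip's nose is at pixel (238,288), passing behind the peg (236,272) with clearance. I'll keep pushing lengthwise.

Emit:
{"name": "arm_command", "arguments": {"plan": "0 0 0 0.11 -0.35 0 0;0 0 0 0.11 -0.35 0 0;0 0 0 0.11 -0.35 0 0;0 0 0 0.11 -0.35 0 0;0 0 0 0.11 -0.35 0 0;0 0 0 0.11 -0.35 0 0;0 0 0 0 0 0 0"}}

```text
time: 8.83
tcp_pos: [637.9, 133.8, 12.4]
tool_rot: [0.99, 0.143, -0.0, 0.001]
wrist_force: [-0.3, -0.6, 0.3]
finger_gap: 0.6
grasp_force: 0.0
```

```bash
python3 -c "
from h import *
look()"
```

```text
t 8.88 tcp w [637.5 135.2  12.4] b [-101.5  110.7] F [-0.2 -0.4  0. ]
area 307 c [-29.1 -58.3] size [27.  94.7] ang -69.0 ends [-69.  44.] [  10. -161.]
```

Emit:
{"name": "arm_command", "arguments": {"plan": "0 0 0 -0.2 0.77 0 0;0 0 0 -0.87 -0.24 0 0;0 0 0 -0.87 -0.24 0 0;0 0 -1 0.2 -0.89 0 0;0 0 -1 0.2 -0.89 0 0;0 0 -1 0.2 -0.89 0 0;0 0 -1 0 0 0 0;0 0 0 0.35 -0.03 0 0;0 0 0 0.35 -0.03 0 0;0 0 0 0.35 -0.03 0 0;0 0 0 0.35 -0.03 0 0;0 0 0 0.35 -0.03 0 0;0 0 0 0.35 -0.03 0 0;0 0 0 0.35 -0.03 0 0;0 0 0 0 0 0 0"}}

```text
time: 10.13
tcp_pos: [666.6, 72.5, 12.5]
tool_rot: [1.0, -0.029, 0.001, -0.0]
wrist_force: [-0.7, 0.4, 0.4]
finger_gap: 0.5
grasp_force: 0.0
```

```bash
python3 -c "
from h import *
look('pics/s3.png')"
```

```text
t 10.18 tcp w [665.5  72.6  12.4] b [-67.8  51. ] F [-0.5  0.5  0.9]
area 571 c [-29.2  -7. ] size [ 24.  218.5] ang -86.0 ends [-37. 103.] [ -22. -117.]
```

View pics/s3.png

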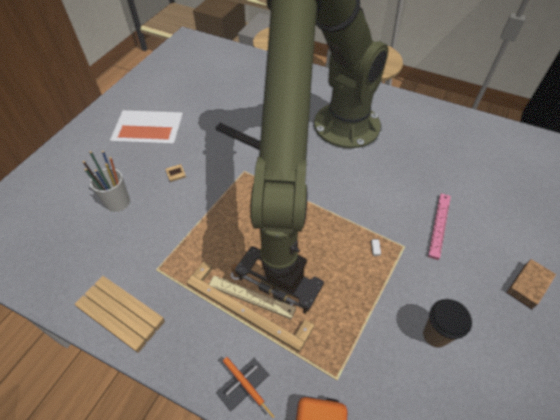

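The scene view shows the strip at (250,297), inside the bay behind the peg, with about 4° left to close. I'll finish the tail, then push the other end.

Emit:
{"name": "arm_command", "arguments": {"plan": "0 0 0 0.2 -0.02 0 0;0 0 0 0.2 -0.02 0 0;0 0 0 0.2 -0.02 0 0;0 0 0 0.2 -0.02 0 0;0 0 0 0.2 -0.02 0 0;0 0 0 0 0 0 0;0 0 0 -0.6 0.06 0 0;0 0 0 -0.08 -0.86 0 0;0 0 0 -0.08 -0.86 0 0;0 0 0 -0.08 -0.86 0 0;0 0 0 -0.08 -0.86 0 0;0 0 0 0.2 -0.02 0 0;0 0 0 0.2 -0.02 0 0;0 0 0 0.2 -0.02 0 0;0 0 0 0 0 0 0"}}

```text
time: 11.43
tcp_pos: [682.8, -13.9, 12.8]
tool_rot: [1.0, -0.028, 0.001, -0.001]
wrist_force: [0.5, 1.0, -0.1]
finger_gap: 0.4
grasp_force: 0.0
```

```bash
python3 -c "
from h import *
look(); look(cam='top')"
```

```text
t 11.48 tcp w [682.2 -13.7  12.7] b [-43.2 -33.4] F [-0.   0.3  0.3]
area 193 c [-23.1  60.2] size [14.6 81.5] ang -90.0 ends [-23. 170.] [-23. -50.]
t 11.53 tcp w [681.8 -13.7  12.5] b [-43.6 -33.5] F [-0.7 -0.5  0.8]
area 284 c [-368.9   39.3] size [432.7  17.2] ang 88.0 ends [-373.  -71.] [-365.  149.]
```

Emit:
{"name": "arm_command", "arguments": {"plan": "0 0 0 0.09 -0.01 0 0;0 0 0 0.09 -0.01 0 0;0 0 0 0 0 0 0"}}

```text
time: 11.78
tcp_pos: [686.3, -15.7, 12.5]
tool_rot: [1.0, -0.029, -0.0, -0.0]
wrist_force: [-0.4, 0.3, 1.3]
finger_gap: 0.7
grasp_force: 0.0
```

Emit:
{"name": "arm_command", "arguments": {"plan": "0 0 0 0.05 0 0 0;0 0 0 0.05 0 0 0;0 0 0 0 0 0 0"}}

```text
time: 12.03
tcp_pos: [686.8, -15.9, 12.4]
tool_rot: [1.0, -0.029, -0.002, 0.0]
wrist_force: [-5.6, 1.1, 3.6]
finger_gap: 0.4
grasp_force: 2.8
```

Emit:
{"name": "arm_command", "arguments": {"plan": "0 0 0 -0.45 0.04 0 0;0 0 0 0.08 0.86 0 0;0 0 0 0.08 0.86 0 0;0 0 0 0.08 0.86 0 0;0 0 0 0.08 0.86 0 0;0 0 0 0.2 -0.02 0 0;0 0 0 0.15 -0.02 0 0;0 0 0 0.05 0 0 0;0 0 0 0 0 0 0"}}

```text
time: 12.78
tcp_pos: [694.7, 69.3, 12.1]
tool_rot: [1.0, -0.03, -0.001, -0.0]
wrist_force: [-2.9, 2.0, 1.0]
finger_gap: 0.8
grasp_force: 1.4
```

Emit:
{"name": "arm_command", "arguments": {"plan": "0 0 0 0.05 0 0 0;0 0 0 0.05 0 0 0;0 0 0 0 0 0 0"}}

```text
time: 13.03
tcp_pos: [694.9, 69.2, 12.0]
tool_rot: [1.0, -0.03, -0.003, 0.0]
wrist_force: [-8.3, 2.3, 3.7]
finger_gap: 0.6
grasp_force: 4.3
```

```bash
python3 -c "
from h import *
look()"
```

```text
t 13.08 tcp w [694.9  69.2  12. ] b [-38.2  50.3] F [-8.7  2.5  4.5]
```

Emit:
{"name": "arm_command", "arguments": {"plan": "0 0 0 -0.8 0.08 0 0;0 0 0 -0.4 0 0.5 0;0 0 0 0 0 1 0;0 0 0 0 0 1 0;0 0 0 0 0 1 0;0 0 0 0 0 1 0;0 0 0 -0.5 -0.8 1 0;0 0 0 -0.5 -0.9 1 0;0 0 0 -0.5 -0.95 0.5 0;0 0 0 -0.5 -0.95 0 0;0 0 0 -0.5 -0.95 0 0;0 0 0 -0.5 -0.95 0 0;0 0 0 -0.5 -0.95 0 0;0 0 0 -0.5 -0.95 0 0;0 0 0 -0.5 -0.95 0 0;0 0 0 -0.2 -0.95 0 0;0 0 0 -0.2 -0.95 0 0;0 0 0 -0.2 -0.95 0 0;0 0 0 0 0 0 0"}}

```text
time: 14.67
tcp_pos: [537.9, -217.6, 187.7]
tool_rot: [0.999, -0.035, -0.0, 0.003]
wrist_force: [-0.9, -1.5, -1.1]
finger_gap: 0.6
grasp_force: 0.0
```

```bash
python3 -c "
from h import *
p,_=snapshot('top'); q,_=snapshot('scene')
a=cv2.resize(p[95:175,170:370],(800,320),interpolation=cv2.INTER_CUBIC); b=cv2.resize(q,(372,279))
k=np.zeros((600,800,3),np.uint8); k[:320]=a; k[321:600,:372]=b; k[321:600,380:800]=cv2.resize(p,(420,279))
cv2.imwrite('pics/fin.png',k[:,:,::-1])
h=cv2.cvtColor(p,cv2.COLOR_RGB2HSV).astype(int)
m=((h[...,0]>20)&(h[...,0]<34)&(h[...,1]>35)&(h[...,1]<75)&(h[...,2]>150)).astype(np.uint8)
m[:105]=0;m[145:]=0;m[:,:180]=0;m[:,350:]=0
n,l,s,_=cv2.connectedComponentsWithStats(m)
for i in range(1,n):
  if s[i,4]>80:
    w=tob(ray('top',np.argwhere(l==i)[:,::-1],21)[:,:2]+SH['top']).astype(np.float32); print(s[i],cv2.minAreaRect(w))
"
```

```text
[233 118  78  16 643] ((-14.415359497070312, -7.968475341796875), (218.9656982421875, 29.491222381591797), 89.86823272705078)
```

View pics/fin.png

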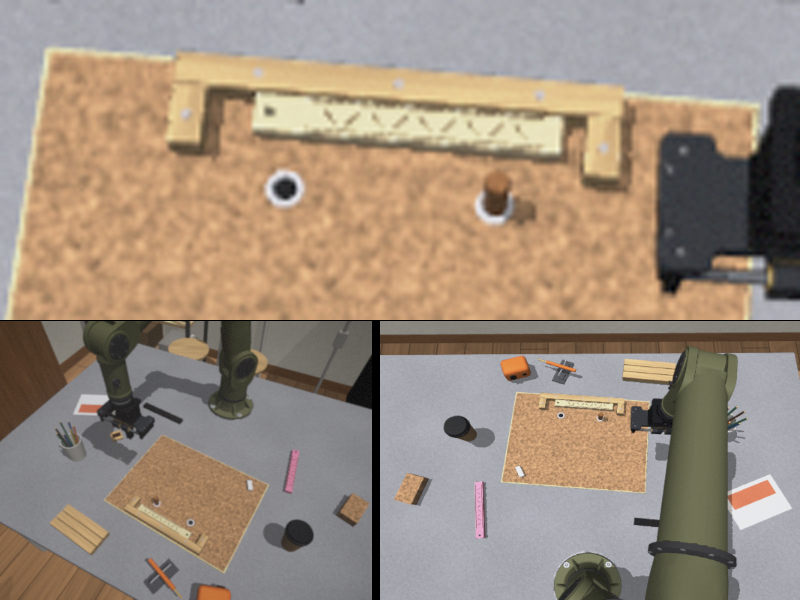

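The strip lies flush along the fence at (410,122) in the crop. Its centre is at board (-14.4, -8), angle 89.9°, between the stops. The eraser, charm, cup and pot look unmoved.

```bash
python3 -c "
from plant import *
print(sign_off())"
```

```text
the job is handed in; nothing more can be done
None
```

The strip lies flush along the back fence behind the peg, between the end stops; it was only slid, nothing else was seen to move, and the job was handed in at about 15 s.

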